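# Line up the carved figures by height on the display board

### The job

Stand the four carved figures upright on the four round marks of the display board, one centred on each mark, in order of height: the tallest next to the red end block, then each shorter one in turn, the shortest next to the plain end block. Do not let any figure topple on the way.

Things in the scene. Friction and masses are not known exactly. Their poses are not given: they have to be found in the camera images.
- fig_pale_mid (a point): Loose carved figure, a round upright post with a face, of pale yellow wood, the tallest: 100 mm tall, foot disc 56 mm across and 10 mm high, above it a straight round body 48 mm across up to the top. This point is on its axis, half-way up (50 mm above its foot). z points up to its head; its yaw does not matter.
- fig_dark_mid (a point): Loose carved figure, a round upright post with a face, of near-black dark brown wood, second tallest: 86 mm tall, foot disc 50 mm across and 10 mm high, above it a straight round body 42 mm across up to the top. This point is on its axis, half-way up (43 mm above its foot). z points up to its head; its yaw does not matter.
- fig_red_mid (a point): Loose carved figure, a round upright post with a face, of red-brown wood, third tallest: 72 mm tall, foot disc 44 mm across and 10 mm high, above it a straight round body 36 mm across up to the top. This point is on its axis, half-way up (36 mm above its foot). z points up to its head; its yaw does not matter.
- fig_honey_mid (a point): Loose carved figure, a round upright post with a face, of honey-brown wood, the shortest: 58 mm tall, foot disc 38 mm across and 10 mm high, above it a straight round body 30 mm across up to the top. This point is on its axis, half-way up (29 mm above its foot). z points up to its head; its yaw does not matter.
- mark_a: One of four alike round marks, white with a dark blue-green rim, 68 mm across, painted in a straight row 92 mm apart along a pale wooden board (110 x 500 mm, 18 mm thick, its top 18 mm above the bench). Origin: the mark's centre on the board's top. Which letter lies where in the row changes; y runs along the row.
- mark_b: One of four alike round marks, white with a dark blue-green rim, 68 mm across, painted in a straight row 92 mm apart along a pale wooden board (110 x 500 mm, 18 mm thick, its top 18 mm above the bench). Origin: the mark's centre on the board's top. Which letter lies where in the row changes; y runs along the row.
- mark_c: One of four alike round marks, white with a dark blue-green rim, 68 mm across, painted in a straight row 92 mm apart along a pale wooden board (110 x 500 mm, 18 mm thick, its top 18 mm above the bench). Origin: the mark's centre on the board's top. Which letter lies where in the row changes; y runs along the row.
- mark_d: One of four alike round marks, white with a dark blue-green rim, 68 mm across, painted in a straight row 92 mm apart along a pale wooden board (110 x 500 mm, 18 mm thick, its top 18 mm above the bench). Origin: the mark's centre on the board's top. Which letter lies where in the row changes; y runs along the row.
- red_end: Red end block, 80 x 30 x 30 mm, fixed on one end of the board, in line with the marks; the nearest mark's centre is 85 mm from its own. Origin: centre of its underside, on the board's top.
- plain_end: Plain brown wooden end block, same size, fixed on the other end of the board in the same way. Which end is red changes. Origin: centre of its underside, on the board's top.

How it is judged:
By the outcome, as a careful person would: the job done as asked, in the order asked, and still so for the second after the job is handed in, with the robot touching nothing.
It also fails if it takes over 109 s, if anything falls off the work surface, if the arm or the gripper's body presses on something with over 40 N, if the wrist force passes 120 N, or if a joint passes its speed limit or range.

### The arm

A 7-joint arm with a two-finger parallel gripper is mounted at the origin on the work surface. World frame = base frame: x ahead of the robot, y to its left, z up, the work surface at z = 0. Lengths are in mm, angles in rad, forces in N, time in s.
With the tool pointing down it reaches from about 400 to 875 mm from the base axis. Payload 4.4 kg.
Tool frame: the origin (TCP) lies at the very end of the fingers, on their centre line; the grasp point (between the pads) lies 19 mm behind it; z points along the fingers, y is the line along which they close (so a half turn about z gives the same grasp; the last joint's range is limited). The gripper opens to 85 mm and grips with 20 to 120 N. Pads are 22 mm wide; open, the fingers measure 114 mm over their backs; the gripper's body (76 mm by 85 mm) begins 54 mm behind the grasp point. The pads swing forward as they close: fully open they stand 13 mm farther back than shut.
Start: joints at [-1.401, 0.628, 0.038, 1.517, -0.027, 0.996, -0.02], TCP at [151.827, 632.034, 195.213] pointing down, gripper open.
Joint ranges: [-3.06, 3.06], [-0.37, 2.12], [-1.25, 1.32], [0.18, 2.47], [-1.1, 4.24], [0.23, 1.98], [-2.94, 2.94]. Speed limits (rad/s): [2.57, 2.57, 3.14, 3.14, 3.14, 3.14, 3.14].

### API

Orientations are given as [roll, pitch, yaw] about the fixed x, y, z axes, in that order (R = Rz(yaw) Ry(pitch) Rx(roll)).
In Python, from cell import read_state, get_image, camera_info, finish_job gives the robot as it stands.
- The arm moves only by the tool play_rows, never from a script. Its argument "deltas" is one flat list of numbers, 7 for each row, row after row: the shift along the tool's x, y, z in mm, then the turn, a rotation vector about the tool's x, y, z in rad, then the opening, from 0 (shut) to 1 (fully open). In form: [dx, dy, dz, ax, ay, az, grip, dx, dy, dz, ax, ay, az, grip, ...]. A call has 1 to 10 rows; each row is the pose to reach, as a shift and turn from the pose commanded when the call began, along the tool's axes at that moment; what a row does not reach only later rows make up. A row lasts 1/8 s, in which the tool goes at most 62.5 mm and 10.7 degrees, less where a joint would pass 70% of its speed; a pose out of reach is approached as far as the arm can. A call with a gripper value outside its range is refused whole. The fingers move at their own pace and stop on an object; the grip force is fixed at half the most. Time passes only in rows, so rows that repeat a pose let the fingers close. It gives the time, the measured TCP pose, the force, the opening and the grip force at its end, in the units of the state.
- read_state(): the state, without advancing time (a new reading comes with each control period).
- get_image(name): name is "side" or "top"; returns the picture (480x640x3 uint8, red, green, blue); there is no depth.
- camera_info(name): a dict with "fx", "fy", "cx", "cy" (pixels), "T" (4x4, takes a point from camera to world coordinates). Camera axes: x right, y down, z forward; pixel columns grow to the right and rows downward; lengths in mm; the calibration is good to about 2 mm. A picture is of the moment at which its call begins. camera_info takes no time and is no camera call.
- finish_job(): hands the job in; it is judged then, once.
The state is a dict: "clock": time; "qpos": joint angles; "qd": joint speeds; "tau": joint torques, N m; "eef_pos": TCP position; "tool_rot": TCP orientation; "force": force on the tool from outside, world axes, zero at the start; "torque": the same for the moment, N m; "width": finger opening in mm; "gripper_force": force on a finger pad.
Only numpy, scipy, OpenCV 4.12 (cv2) and the standard library are available. Lean on these libraries where they do the work, as an engineer would, in place of code of your own. Each camera call takes 0.05 s, during which the arm holds its last target. There are 200 camera calls.

## Working session

There is one attempt and no reset: what is moved stays moved. The work goes in short steps, Python scripts to look and compute and a tool call to move; the robot and the scene stay as the last step left them, time stands still between calls to the robot, and variables do not carry over. Pictures are saved under pics/ and viewed, at most 14 in all, crops included, and the job is handed in when it is done.

Besides the shell and the picture viewer there is one more tool, called after "Call:" by a JSON object that holds its "method" and its "body", one argument or row to a line. play_rows: Moves the arm, as the interface text tells. Its arguments: {"type":"object","properties":{"deltas":{"type":"array"}},"required":["deltas"]}

```bash
mkdir -p pics; python3 - <<'E'
from cell import *
import cv2,numpy as np
for n in("top","side"):
    cv2.imwrite(f"pics/{n}0.png",get_image(n)[:,:,::-1]); c=camera_info(n); print(n,c["fx"],c["fy"],c["cx"],c["cy"],np.round(c["T"],3).tolist())
s=read_state();print(s["clock"],s["eef_pos"],s["tool_rot"],s["width"])
E
```

```text
top 465.9462805179838 465.9462805179838 320.8683914865691 234.4336076629851 [[0.001, -0.996, 0.092, 483.909], [-1.0, -0.001, -0.001, -19.651], [0.001, -0.092, -0.996, 938.018], [0.0, 0.0, 0.0, 1.0]]
side 620.861358120432 620.861358120432 325.1568656816077 230.3508176897366 [[-0.967, -0.124, 0.222, 328.251], [-0.253, 0.553, -0.794, 795.563], [-0.025, -0.824, -0.566, 630.562], [0.0, 0.0, 0.0, 1.0]]
0.1 [151.67799106 631.43304001 194.40451087] [-3.13993181e+00  1.99719568e-05  2.90582383e+00] 85.22091377684715
```

View pics/top0.png

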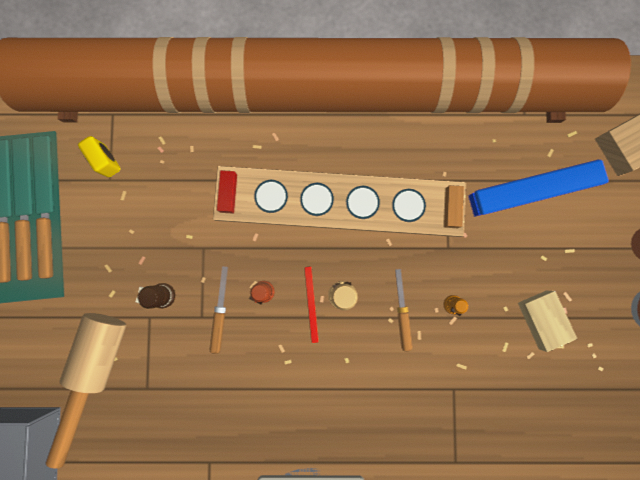

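View pics/side0.png

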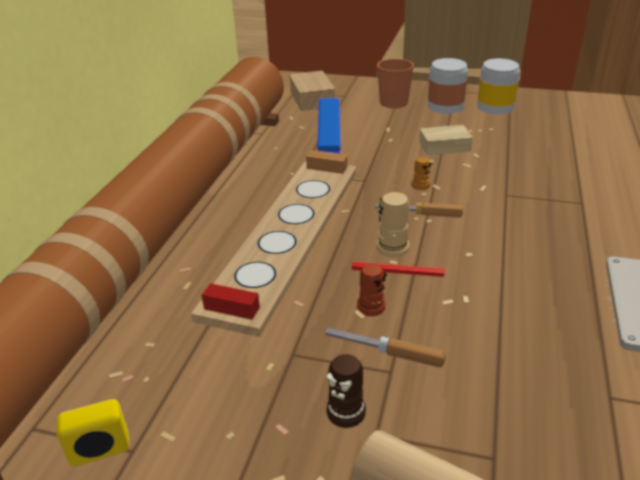

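The top view shows the red block at left (227,191), the marks at (271,196), (317,199), (363,202) and (409,205), and the plain block at right (455,206). All four figures stand upright: dark near (157,296), red (262,292), pale (345,296), honey (456,306). The side view agrees.

```bash
cat >h.py <<'E'
from cell import *
import cv2,numpy as np
def ray(n,u,v,z):
    c=camera_info(n);T=np.array(c["T"]);d=T[:3,:3]@[(u-c["cx"])/c["fx"],(v-c["cy"])/c["fy"],1];o=T[:3,3]
    return (o+d*(z-o[2])/d[2])[:2]
def proj(n,p):
    c=camera_info(n);T=np.array(c["T"]);q=T[:3,:3].T@(np.array(p)-T[:3,3]);return np.array([q[0]/q[2]*c["fx"]+c["cx"],q[1]/q[2]*c["fy"]+c["cy"]])
def whites(n,lo=195):
    im=get_image(n);m=((im.min(2)>lo)*255).astype(np.uint8)
    return [cv2.fitEllipse(k)[0] for k in cv2.findContours(m,0,1)[0] if cv2.contourArea(k)>250]
E
python3 - <<'E'
from h import *
for n in("top","side"):
    for c in whites(n): print(n,np.round(c,1),np.round(ray(n,*c,18),1))
im=get_image("top")
m=np.hstack([cv2.resize(im[270:325,x:x+55],(400,400),interpolation=cv2.INTER_CUBIC) for x in(130,235)])
m2=np.hstack([cv2.resize(im[270:325,x:x+55],(400,400),interpolation=cv2.INTER_CUBIC) for x in(318,430)])
cv2.imwrite("pics/c1.png",cv2.resize(np.vstack([m,m2]),(600,600))[:,:,::-1])
im=get_image("side")
B=[(310,345),(340,250),(360,180),(390,145)]
t=[cv2.resize(im[y:y+85,x:x+85],(300,300),interpolation=cv2.INTER_CUBIC) for x,y in B]
cv2.imwrite("pics/c2.png",np.vstack([np.hstack(t[:2]),np.hstack(t[2:])])[:,:,::-1])
E
```

```text
top [408.4 204.8] [ 628.2 -194.8]
top [362.4 201.8] [ 634.2 -103. ]
top [316.4 198.7] [640.2 -11.2]
top [270.4 195.7] [646.3  80.7]
```

View pics/c1.png

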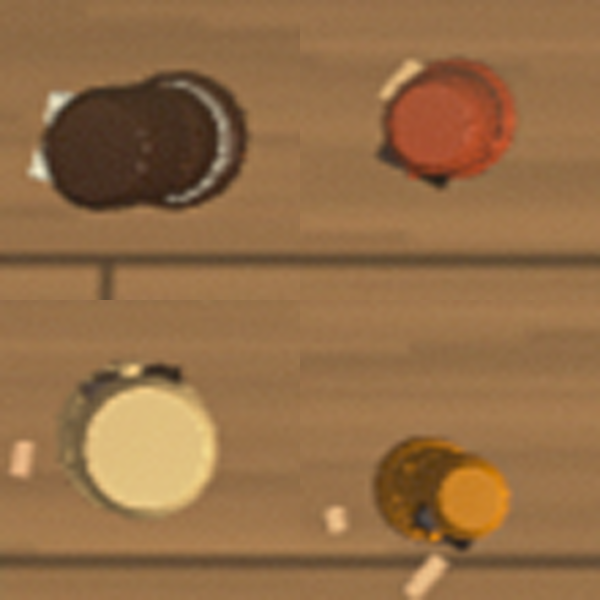

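View pics/c2.png

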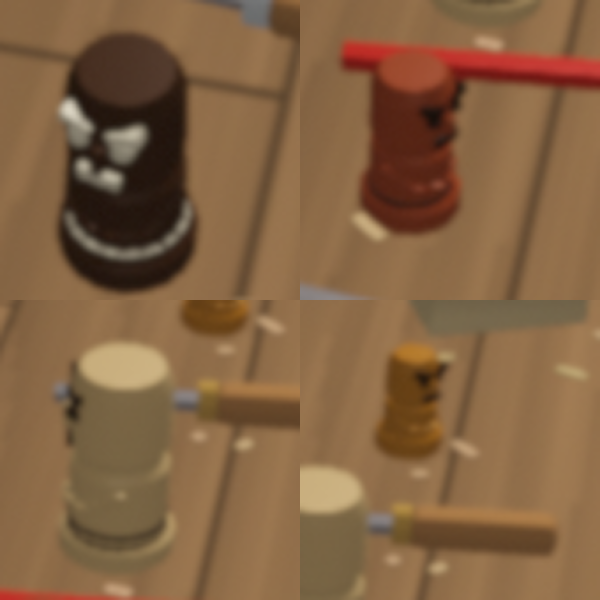

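The zoomed crops show all four upright. The faces point dark +y, red −x/+y, pale +x, honey −x. The top-disc centres are readable in both views, and I'll turn them into points next.

```bash
python3 - <<'E'
from h import *
k=55/300
D=dict(dark=(86,(106,146),(178,140),(130,270),(346,364.3)),red=(72,(440-300,122),(157,119),(235,270),(372.3,269.8)),pale=(100,(151,150),(134,141),(318,270),(395.1,198.7)),honey=(58,(172,199),(127,189),(430,270),(422.3,160.6)))
for n,(h,t,f,o,s) in D.items():
    t=np.array(t)*k+o;f=np.array(f)*k+o
    print(n,"top",np.round(ray("top",*t,h),1),"foot",np.round(ray("top",*f,5 if n!="x" else 0),1),"side",np.round(ray("side",*s,h),1))
E
```

```text
dark top [448.4 290.6] foot [447.3 294. ] side [447.7 296.1]
red top [456.1  90.8] foot [455.1  93.2] side [455.4  95.1]
pale top [448.1 -64.5] foot [447.3 -63.4] side [448.9 -60.9]
honey top [ 429.9 -283.4] foot [ 430.2 -283. ] side [ 430.3 -278.5]
```

Call:
{"method": "play_rows", "body": {
  "deltas": [-420, -343, 0, 0, 0, -0.2357, 1, -420, -343, 0, 0, 0, -0.2357, 1, -420, -343, 0, 0, 0, -0.2357, 1, -420, -343, 0, 0, 0, -0.2357, 1, -420, -343, 0, 0, 0, -0.2357, 1, -420, -343, 0, 0, 0, -0.2357, 1, -420, -343, 0, 0, 0, -0.2357, 1, -420, -343, 0, 0, 0, -0.2357, 1, -420, -343, 0, 0, 0, -0.2357, 1, -420, -343, 0, 0, 0, -0.2357, 1]
}}

```text
clock: 1.55
eef_pos: [482.5, 196.3, 195.3]
tool_rot: [-3.14, 0.002, 3.134]
force: [0.4, 0.4, -0.4]
width: 85.1
gripper_force: 0.0
```

```bash
python3 - <<'E'
from h import *
for c in whites("side",150): print(np.round(c,1),np.round(ray("side",*c,18),1))
print(np.round(read_state()["qpos"],2))
E
```

```text
[254.8 274. ] [647.1  79.6]
[626.4 290. ] [87.2 -9.3]
[276.6 241.6] [641.2 -12.4]
[295.7 213.3] [ 635.2 -104.6]
[500.9  64.5] [ 296.6 -963.1]
[449.5  64.2] [ 436.3 -938.9]
[-0.45  0.44  0.    1.88 -0.    0.82  1.12]
```

Call:
{"method": "play_rows", "body": {
  "deltas": [32, -263, 0, 0, 0, 0, 1, 32, -263, 0, 0, 0, 0, 1, 32, -263, 0, 0, 0, 0, 1, 32, -263, 0, 0, 0, 0, 1, 32, -263, 0, 0, 0, 0, 1, 32, -263, 0, 0, 0, 0, 1, 32, -263, 0, 0, 0, 0, 1, 32, -263, 0, 0, 0, 0, 1]
}}

```text
clock: 2.6
eef_pos: [448.4, -60.5, 195.1]
tool_rot: [3.141, -0.0, -3.138]
force: [0.2, -0.4, -1.3]
width: 85.2
gripper_force: 0.0
```

Call:
{"method": "play_rows", "body": {
  "deltas": [0, -2, 50, 0, 0, 0, 1, 0, -2, 100, 0, 0, 0, 1, 0, -2, 130, 0, 0, 0, 1, 0, -2, 149, 0, 0, 0, 1, 0, -2, 149, 0, 0, 0, 1, 0, -2, 149, 0, 0, 0, 0.4, 0, -2, 149, 0, 0, 0, 0.4, 0, -2, 149, 0, 0, 0, 0.4, 0, -2, 149, 0, 0, 0, 0.4, 0, -2, 149, 0, 0, 0, 0.4]
}}

```text
clock: 3.85
eef_pos: [449.2, -64.4, 47.5]
tool_rot: [3.141, 0.003, -3.142]
force: [-0.2, 1.3, 6.2]
width: 45.9
gripper_force: 60.2
```

Call:
{"method": "play_rows", "body": {
  "deltas": [0, 0, -15, 0, 0, 0, 0.2, 0, 0, -50, 0, 0, 0, 0.2, 0, 0, -90, 0, 0, 0, 0.2, 0, 0, -120, 0, 0, 0, 0.2, -33, 24, -130, 0, 0, 0, 0.2, -66, 48, -130, 0, 0, 0, 0.2, -99, 72, -130, 0, 0, 0, 0.2, -132, 96, -130, 0, 0, 0, 0.2, -165, 120, -130, 0, 0, 0, 0.2, -197, 144, -130, 0, 0, 0, 0.2]
}}

```text
clock: 5.1
eef_pos: [645.9, 80.1, 176.8]
tool_rot: [3.142, 0.001, 3.141]
force: [1.2, 0.1, -0.9]
width: 45.6
gripper_force: 61.7
```

Call:
{"method": "play_rows", "body": {
  "deltas": [0, 0, 0, 0, 0, 0, 0.2, 0, 0, 0, 0, 0, 0, 0.2]
}}

```text
clock: 5.35
eef_pos: [644.1, 78.7, 176.2]
tool_rot: [-3.141, -0.001, 3.141]
force: [-0.8, -0.1, -0.6]
width: 46.0
gripper_force: 61.7
```

```bash
python3 - <<'E'
from h import *
i=[get_image(n) for n in("top","side")]
cv2.imwrite("pics/p1.png",np.hstack([i[0][100:340,180:480],i[1][60:300,180:480]])[:,:,::-1])
s=read_state();print(s["eef_pos"],s["width"])
E
```

```text
[644.13081623  78.04312967 176.41783982] 46.13910976501901
```

View pics/p1.png

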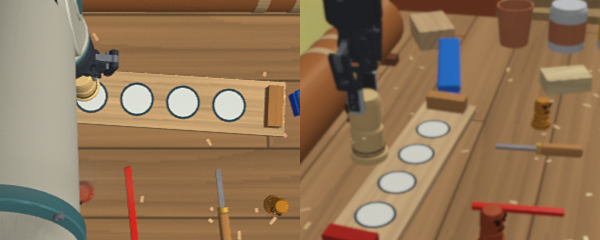

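Call:
{"method": "play_rows", "body": {
  "deltas": [-1.5, 0.5, 40, 0, 0, 0, 0.2, -1.5, 0.5, 75, 0, 0, 0, 0.2, -1.5, 0.5, 98, 0, 0, 0, 0.2, -1.5, 0.5, 106, 0, 0, 0, 0.2, -1.5, 0.5, 109, 0, 0, 0, 0.2, -1.5, 0.5, 110, 0, 0, 0, 0.2, -1.5, 0.5, 111, 0, 0, 0, 0.2, -1.5, 0.5, 111, 0, 0, 0, 0.2]
}}

```text
clock: 6.45
eef_pos: [646.9, 79.9, 65.8]
tool_rot: [3.141, 0.001, 3.142]
force: [-0.1, 0.9, 0.3]
width: 45.4
gripper_force: 61.7
```

Call:
{"method": "play_rows", "body": {
  "deltas": [0, 0, 0.7, 0, 0, 0, 0.2, 0, 0, 1.3, 0, 0, 0, 0.2, 0, 0, 1.3, 0, 0, 0, 0.2]
}}

```text
clock: 6.82
eef_pos: [647.7, 80.0, 65.6]
tool_rot: [3.141, 0.003, 3.141]
force: [-0.9, 0.0, 8.0]
width: 45.4
gripper_force: 62.7
```

Call:
{"method": "play_rows", "body": {
  "deltas": [0, 0, 0, 0, 0, 0, 0.6, 0, 0, 0, 0, 0, 0, 0.7, 0, 0, 0, 0, 0, 0, 0.9, 0, 0, 0, 0, 0, 0, 1, 0, 0, 0, 0, 0, 0, 1, 0, 0, -20, 0, 0, 0, 1, 0, 0, -60, 0, 0, 0, 1, 0, 0, -120, 0, 0, 0, 1, 0, 0, -120, 0, 0, 0, 1]
}}

```text
clock: 7.95
eef_pos: [650.5, 80.3, 189.4]
tool_rot: [3.14, 0.011, 3.141]
force: [0.2, -1.3, -1.3]
width: 85.4
gripper_force: 0.0
```

Call:
{"method": "play_rows", "body": {
  "deltas": [199, 214, 0, 0, 0, 1.5708, 1, 199, 214, 0, 0, 0, 1.5708, 1, 199, 214, 0, 0, 0, 1.5708, 1, 199, 214, 0, 0, 0, 1.5708, 1, 199, 214, 0, 0, 0, 1.5708, 1, 199, 214, 0, 0, 0, 1.5708, 1, 199, 214, 0, 0, 0, 1.5708, 1, 199, 214, 0, 0, 0, 1.5708, 1, 199, 214, 0, 0, 0, 1.5708, 1, 199, 214, 0, 0, 0, 1.5708, 1]
}}

```text
clock: 9.2
eef_pos: [447.1, 293.7, 183.2]
tool_rot: [-3.141, 0.001, 1.572]
force: [0.8, 0.1, -0.2]
width: 85.4
gripper_force: 0.0
```

Call:
{"method": "play_rows", "body": {
  "deltas": [0, 0, 0, 0, 0, 0, 1, 0, 0, 0, 0, 0, 0, 1]
}}

```text
clock: 9.45
eef_pos: [447.5, 293.8, 183.8]
tool_rot: [-3.141, -0.0, 1.571]
force: [-0.3, -0.3, -0.5]
width: 85.7
gripper_force: 0.0
```

```bash
python3 - <<'E'
from h import *
i=[get_image(n) for n in("top","side")]
cv2.imwrite("pics/p2.png",np.hstack([cv2.resize(i[0][120:340,100:320],(400,400)),cv2.resize(i[1][130:350,160:380],(400,400))])[:,:,::-1])
E
```

```text
(no output)
```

View pics/p2.png

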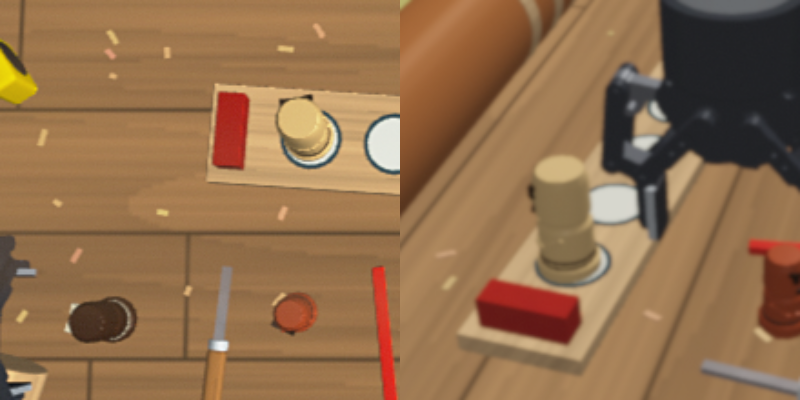

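Pale stands upright near the centre of the mark next to the red block. The fingers in the top view lie further left than I'd expect, so I'll check that before descending.

```bash
python3 - <<'E'
from h import *
print(proj("top",[447.5,294,184]),proj("top",[490,294,195]),proj("top",[405,294,195]),proj("top",[447.5,294,86]))
i=get_image("top")
cv2.imwrite("pics/p3.png",cv2.resize(i[220:380,20:220],(800,600))[:,:,::-1])
s=read_state();print(s["eef_pos"],s["tool_rot"],np.round(s["qpos"],2))
E
```

```text
[124.97289448 299.8866542 ] [123.14157256 273.23819373] [120.97411301 327.49339288] [147.56258982 297.28065159]
[447.65853094 293.81587945 183.91801026] [ 3.14158353e+00 -1.58943923e-04  1.57075034e+00] [-0.96  0.52  0.49  1.86 -0.32  0.84 -0.31]
```

View pics/p3.png

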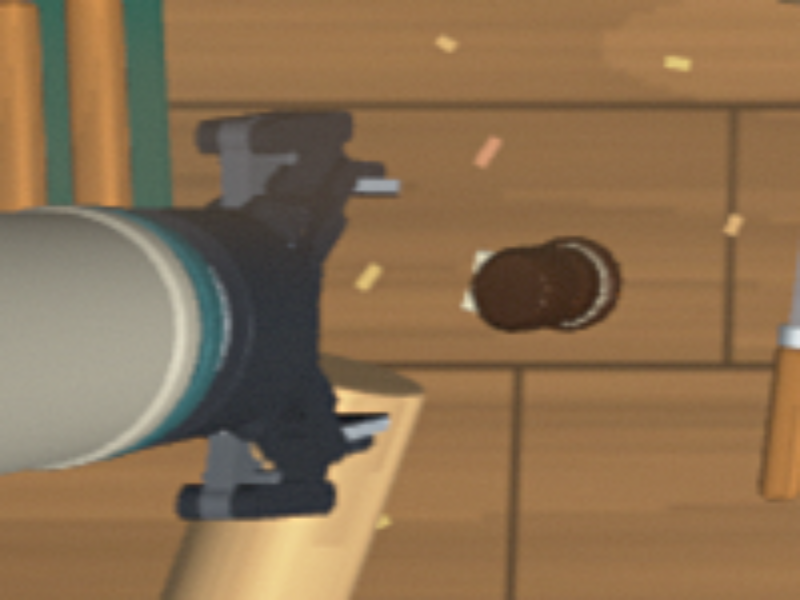

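Call:
{"method": "play_rows", "body": {
  "deltas": [0, 0, 40, 0, 0, 0, 1, 0, 0, 75, 0, 0, 0, 1, 0, 0, 85, 0, 0, 0, 1, 0, 0, 85, 0, 0, 0, 1]
}}

```text
clock: 10.1
eef_pos: [447.7, 293.7, 98.9]
tool_rot: [-3.141, 0.0, 1.57]
force: [-0.3, 0.6, 1.2]
width: 85.4
gripper_force: 0.0
```

```bash
python3 - <<'E'
from h import *
i=[get_image(n) for n in("top","side")]
cv2.imwrite("pics/p4.png",np.hstack([cv2.resize(i[0][240:350,90:200],(400,400)),cv2.resize(i[1][260:460,240:440],(400,400))])[:,:,::-1])
s=read_state();print(s["eef_pos"],[np.round(proj(n,[447.7,294,86]),1) for n in("top","side")],[np.round(proj(n,[447.7,294,100]),1) for n in("top","side")])
E
```

```text
[448.5770494  294.30185816 100.02486642] [array([147.6, 297.2]), array([346.4, 363. ])] [array([144.7, 297.5]), array([346.3, 354.6])]
```

View pics/p4.png

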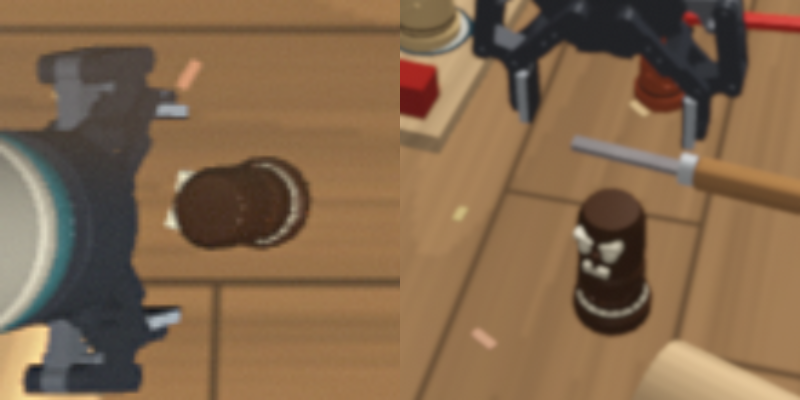

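```bash
python3 - <<'E'
from h import *
def tri(a,b):
    A=[];B=[]
    for n,(u,v) in(("top",a),("side",b)):
        c=camera_info(n);T=np.array(c["T"]);d=T[:3,:3]@[(u-c["cx"])/c["fx"],(v-c["cy"])/c["fy"],1];d/=np.linalg.norm(d);P=np.eye(3)-np.outer(d,d);A.append(P);B.append(P@T[:3,3])
    x=np.linalg.lstsq(np.vstack(A),np.hstack(B),rcond=None)[0];return np.round(x,1),np.round([proj("top",x)-a,proj("side",x)-b],1)
print(tri((139,270.8),(301.5,320)),tri((137.3,327.5),(388.5,328.5)))
E
```

```text
(array([497.8, 290.9, 140.8]), array([[-0.5, -1.9],
       [ 2.9,  0.2]])) (array([400.2, 287.5, 145.7]), array([[-0. , -0.2],
       [ 0.4,  0. ]]))
```

Call:
{"method": "play_rows", "body": {
  "deltas": [0, 0, 30, 0, 0, 0, 1, 0, 0, 55, 0, 0, 0, 1, 0, 0, 70, 0, 0, 0, 1, 0, 0, 74, 0, 0, 0, 1, 0, 0, 74, 0, 0, 0, 1, 0, 0, 74, 0, 0, 0, 0.3, 0, 0, 74, 0, 0, 0, 0.3, 0, 0, 74, 0, 0, 0, 0.3, 0, 0, 74, 0, 0, 0, 0.3, 0, 0, 74, 0, 0, 0, 0.3]
}}

```text
clock: 11.45
eef_pos: [447.7, 294.2, 25.6]
tool_rot: [3.141, -0.001, 1.571]
force: [-1.3, 0.0, 5.2]
width: 40.1
gripper_force: 59.9
```

```bash
python3 - <<'E'
from h import *
i=[get_image(n) for n in("top","side")]
cv2.imwrite("pics/p5.png",np.hstack([cv2.resize(i[0][240:350,90:200],(400,400)),cv2.resize(i[1][280:440,260:420],(400,400))])[:,:,::-1])
E
```

```text
(no output)
```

View pics/p5.png

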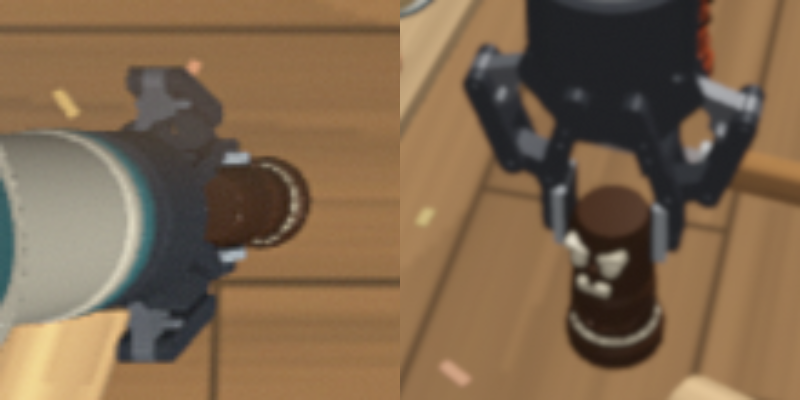

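Call:
{"method": "play_rows", "body": {
  "deltas": [0, 0, -15, 0, 0, 0, 0.2, 0, 0, -50, 0, 0, 0, 0.2, 0, 0, -95, 0, 0, 0, 0.2, 0, 0, -135, 0, 0, 0, 0.2, 0, 0, -150, 0, 0, 0, 0.2]
}}

```text
clock: 12.18
eef_pos: [448.8, 294.5, 177.8]
tool_rot: [3.138, -0.003, 1.571]
force: [0.2, 0.5, -0.8]
width: 40.3
gripper_force: 60.6
```

Call:
{"method": "play_rows", "body": {
  "deltas": [-34, 21, 0, 0, 0, 0, 0.2, -72, 45, 0, 0, 0, 0, 0.2, -110, 69, 0, 0, 0, 0, 0.2, -148, 93, 0, 0, 0, 0, 0.2, -186, 117, 0, 0, 0, 0, 0.2, -224, 141, 0, 0, 0, 0, 0.2, -262, 165, 0, 0, 0, 0, 0.2, -290, 183, 0, 0, 0, 0, 0.2, -305.5, 193, 0, 0, 0, 0, 0.2, -305.5, 193, 0, 0, 0, 0, 0.2]
}}

```text
clock: 13.42
eef_pos: [640.3, -12.5, 174.4]
tool_rot: [-3.141, 0.0, 1.569]
force: [0.1, 0.7, -1.2]
width: 40.3
gripper_force: 60.6
```

Call:
{"method": "play_rows", "body": {
  "deltas": [0, 0, 0, 0, 0, 0, 0.2, 0, 0, 0, 0, 0, 0, 0.2]
}}

```text
clock: 13.68
eef_pos: [640.0, -9.5, 174.8]
tool_rot: [-3.141, -0.001, 1.573]
force: [-0.1, 0.7, 0.1]
width: 40.4
gripper_force: 60.6
```

Call:
{"method": "play_rows", "body": {
  "deltas": [0, 0, 40, 0, 0, 0, 0.2, 0, 0, 80, 0, 0, 0, 0.2, 0, 0, 110, 0, 0, 0, 0.2, 0, 0, 124, 0, 0, 0, 0.2, 0, 0, 129, 0, 0, 0, 0.2, 0, 0, 131, 0, 0, 0, 0.2, 0, 0, 131, 0, 0, 0, 0.2, 0, 0, 131.5, 0, 0, 0, 0.2, 0, 0, 131.5, 0, 0, 0, 0.2]
}}

```text
clock: 14.8
eef_pos: [640.8, -11.6, 43.8]
tool_rot: [3.141, -0.0, 1.571]
force: [-0.1, -0.1, -0.6]
width: 40.2
gripper_force: 60.6
```

Call:
{"method": "play_rows", "body": {
  "deltas": [0, 0, 0.7, 0, 0, 0, 0.2, 0, 0, 1.2, 0, 0, 0, 0.2, 0, 0, 1.2, 0, 0, 0, 0.2]
}}

```text
clock: 15.18
eef_pos: [640.8, -11.7, 43.7]
tool_rot: [3.141, -0.0, 1.571]
force: [-3.0, 0.4, 8.7]
width: 40.3
gripper_force: 61.4
```

Call:
{"method": "play_rows", "body": {
  "deltas": [0, 0, 0, 0, 0, 0, 0.6, 0, 0, 0, 0, 0, 0, 0.7, 0, 0, 0, 0, 0, 0, 0.9, 0, 0, 0, 0, 0, 0, 1, 0, 0, 0, 0, 0, 0, 1, 0, 0, -20, 0, 0, 0, 1, 0, 0, -60, 0, 0, 0, 1, 0, 0, -110, 0, 0, 0, 1, 0, 0, -110, 0, 0, 0, 1]
}}

```text
clock: 16.3
eef_pos: [644.2, -12.5, 158.1]
tool_rot: [3.131, 0.0, 1.57]
force: [0.6, 0.5, -0.3]
width: 85.5
gripper_force: 0.0
```

Call:
{"method": "play_rows", "body": {
  "deltas": [105, -185, 0, 0, 0, -1.06, 1, 105, -185, 0, 0, 0, -1.06, 1, 105, -185, 0, 0, 0, -1.06, 1, 105, -185, 0, 0, 0, -1.06, 1, 105, -185, 0, 0, 0, -1.06, 1, 105, -185, 0, 0, 0, -1.06, 1, 105, -185, 0, 0, 0, -1.06, 1, 105, -185, 0, 0, 0, -1.06, 1, 105, -185, 0, 0, 0, -1.06, 1]
}}

```text
clock: 17.42
eef_pos: [455.5, 93.3, 152.2]
tool_rot: [-3.141, -0.0, 2.629]
force: [0.2, -0.6, 0.5]
width: 85.2
gripper_force: 0.0
```

```bash
python3 - <<'E'
from h import *
i=[get_image(n) for n in("top","side")]
cv2.imwrite("pics/p6.png",np.hstack([cv2.resize(i[0][130:320,200:390],(400,400)),cv2.resize(i[1][130:350,190:410],(400,400))])[:,:,::-1])
s=read_state();print(s["eef_pos"],s["tool_rot"],np.round(s["qpos"],2))
E
```

```text
[455.53317864  93.35338748 152.14939627] [-3.14135889e+00 -4.31176090e-05  2.62998051e+00] [-0.38  0.44  0.16  2.07 -0.12  0.64  0.92]
```

View pics/p6.png

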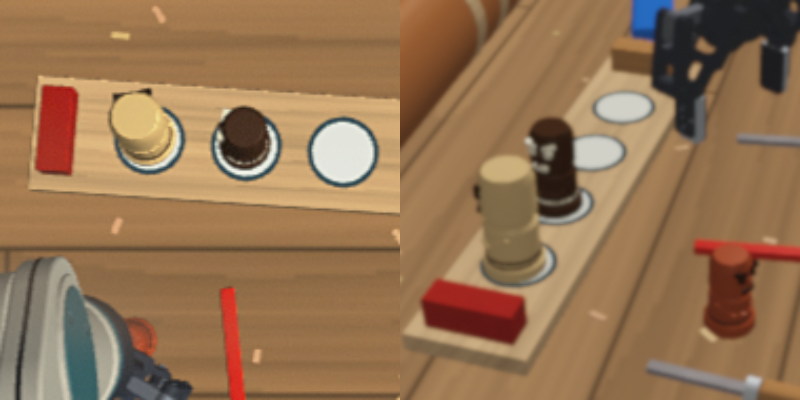

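Call:
{"method": "play_rows", "body": {
  "deltas": [0, 0, 50, 0, 0, 0, 1, 0, 0, 95, 0, 0, 0, 1, 0, 0, 125, 0, 0, 0, 1, 0, 0, 140, 0, 0, 0, 1, 0, 0, 140, 0, 0, 0, 1, 0, 0, 140, 0, 0, 0, 0.2, 0, 0, 140, 0, 0, 0, 0.2, 0, 0, 140, 0, 0, 0, 0.2, 0, 0, 140, 0, 0, 0, 0.2, 0, 0, 140, 0, 0, 0, 0.2]
}}

```text
clock: 18.77
eef_pos: [456.3, 93.7, 13.3]
tool_rot: [3.14, 0.001, 2.631]
force: [0.0, -0.3, 7.0]
width: 34.2
gripper_force: 58.9
```

Call:
{"method": "play_rows", "body": {
  "deltas": [0, 0, 0, 0, 0, 0, 0.1, 0, 0, 0, 0, 0, 0, 0.1]
}}

```text
clock: 19.02
eef_pos: [456.3, 93.7, 13.2]
tool_rot: [3.14, 0.001, 2.631]
force: [-0.7, 0.4, 7.8]
width: 34.4
gripper_force: 58.9
```

Call:
{"method": "play_rows", "body": {
  "deltas": [0, 0, -15, 0, 0, 0, 0.1, 0, 0, -50, 0, 0, 0, 0.1, 0, 0, -95, 0, 0, 0, 0.1, 0, 0, -135, 0, 0, 0, 0.1, 0, 0, -150, 0, 0, 0, 0.1]
}}

```text
clock: 19.65
eef_pos: [456.7, 93.7, 165.5]
tool_rot: [3.138, 0.003, 2.631]
force: [0.4, 0.4, -0.8]
width: 34.0
gripper_force: 59.9
```

Call:
{"method": "play_rows", "body": {
  "deltas": [-28, -9, 0, 0, 0, 0.12, 0.1, -58, -19, 0, 0, 0, 0.24, 0.1, -89, -30, 0, 0, 0, 0.36, 0.1, -120, -40, 0, 0, 0, 0.48, 0.1, -151, -50, 0, 0, 0, 0.6, 0.1, -182, -61, 0, 0, 0, 0.72, 0.1, -213, -71, 0, 0, 0, 0.84, 0.1, -240, -80, 0, 0, 0, 0.96, 0.1, -253, -84.5, 0, 0, 0, 1.06, 0.1, -253, -84.5, 0, 0, 0, 1.06, 0.1]
}}

```text
clock: 20.9
eef_pos: [634.9, -104.9, 162.8]
tool_rot: [3.141, 0.001, 1.57]
force: [-0.5, 0.8, 0.1]
width: 34.6
gripper_force: 59.8
```

Call:
{"method": "play_rows", "body": {
  "deltas": [0, 0, 0, 0, 0, 0, 0.1, 0, 0, 0, 0, 0, 0, 0.1]
}}

```text
clock: 21.15
eef_pos: [634.5, -102.9, 162.5]
tool_rot: [-3.141, -0.001, 1.573]
force: [0.2, 0.3, -1.0]
width: 34.3
gripper_force: 59.9
```

Call:
{"method": "play_rows", "body": {
  "deltas": [0, 0, 40, 0, 0, 0, 0.1, 0, 0, 80, 0, 0, 0, 0.1, 0, 0, 110, 0, 0, 0, 0.1, 0, 0, 124, 0, 0, 0, 0.1, 0, 0, 129, 0, 0, 0, 0.1, 0, 0, 131, 0, 0, 0, 0.1, 0, 0, 131.5, 0, 0, 0, 0.1, 0, 0, 132, 0, 0, 0, 0.1, 0, 0, 132, 0, 0, 0, 0.1]
}}

```text
clock: 22.28
eef_pos: [635.7, -104.2, 31.3]
tool_rot: [3.14, 0.0, 1.571]
force: [-0.4, 0.0, 6.4]
width: 34.1
gripper_force: 60.5
```

Call:
{"method": "play_rows", "body": {
  "deltas": [0, 0, 0, 0, 0, 0, 0.5, 0, 0, 0, 0, 0, 0, 0.7, 0, 0, 0, 0, 0, 0, 0.9, 0, 0, 0, 0, 0, 0, 1, 0, 0, 0, 0, 0, 0, 1, 0, 0, -20, 0, 0, 0, 1, 0, 0, -60, 0, 0, 0, 1, 0, 0, -110, 0, 0, 0, 1, 0, 0, -110, 0, 0, 0, 1]
}}

```text
clock: 23.4
eef_pos: [638.5, -105.4, 146.2]
tool_rot: [3.132, 0.002, 1.57]
force: [0.1, -0.2, -0.1]
width: 85.4
gripper_force: 0.0
```

Call:
{"method": "play_rows", "body": {
  "deltas": [-177, -205, 0, 0, 0, -1.24, 1, -177, -205, 0, 0, 0, -1.24, 1, -177, -205, 0, 0, 0, -1.24, 1, -177, -205, 0, 0, 0, -1.24, 1, -177, -205, 0, 0, 0, -1.24, 1, -177, -205, 0, 0, 0, -1.24, 1, -177, -205, 0, 0, 0, -1.24, 1, -177, -205, 0, 0, 0, -1.24, 1, -177, -205, 0, 0, 0, -1.24, 1, -177, -205, 0, 0, 0, -1.24, 1]
}}

```text
clock: 24.65
eef_pos: [429.9, -280.9, 140.2]
tool_rot: [-3.141, -0.0, 2.81]
force: [0.1, -0.5, 0.1]
width: 85.6
gripper_force: 0.0
```

Call:
{"method": "play_rows", "body": {
  "deltas": [0, 0, 0, 0, 0, 0, 1, 0, 0, 0, 0, 0, 0, 1]
}}

```text
clock: 24.9
eef_pos: [430.0, -280.9, 140.2]
tool_rot: [-3.142, -0.0, 2.811]
force: [-0.1, 0.4, -0.5]
width: 85.4
gripper_force: 0.0
```

Call:
{"method": "play_rows", "body": {
  "deltas": [0, 0, 50, 0, 0, 0, 1, 0, 0, 95, 0, 0, 0, 1, 0, 0, 120, 0, 0, 0, 1, 0, 0, 130, 0, 0, 0, 1, 0, 0, 135, 0, 0, 0, 1, 0, 0, 135, 0, 0, 0, 1]
}}

```text
clock: 25.65
eef_pos: [430.4, -281.3, 5.8]
tool_rot: [-3.141, 0.001, 2.811]
force: [0.9, -0.6, -0.5]
width: 85.2
gripper_force: 0.0
```

Call:
{"method": "play_rows", "body": {
  "deltas": [0, 0, 0, 0, 0, 0, 0.1, 0, 0, 0, 0, 0, 0, 0.1, 0, 0, 0, 0, 0, 0, 0.1, 0, 0, 0, 0, 0, 0, 0.1, 0, 0, 0, 0, 0, 0, 0.1, 0, 0, 0, 0, 0, 0, 0.1]
}}

```text
clock: 26.4
eef_pos: [430.2, -281.3, 5.8]
tool_rot: [-3.141, 0.001, 2.81]
force: [-0.5, -0.2, 5.8]
width: 27.4
gripper_force: 58.8
```

Call:
{"method": "play_rows", "body": {
  "deltas": [0, 0, -15, 0, 0, 0, 0.1, 0, 0, -50, 0, 0, 0, 0.1, 0, 0, -95, 0, 0, 0, 0.1, 0, 0, -125, 0, 0, 0, 0.1, 0, 0, -135, 0, 0, 0, 0.1]
}}

```text
clock: 27.02
eef_pos: [430.9, -281.5, 142.6]
tool_rot: [-3.141, 0.004, 2.811]
force: [0.8, -0.3, -0.5]
width: 27.5
gripper_force: 59.3
```

Call:
{"method": "play_rows", "body": {
  "deltas": [-16, 15, 0, 0, 0, 0.12, 0.1, -36, 33, 0, 0, 0, 0.26, 0.1, -56, 51, 0, 0, 0, 0.4, 0.1, -76, 69, 0, 0, 0, 0.54, 0.1, -97, 88, 0, 0, 0, 0.68, 0.1, -118, 107, 0, 0, 0, 0.82, 0.1, -138, 125, 0, 0, 0, 0.96, 0.1, -154, 140, 0, 0, 0, 1.1, 0.1, -160, 145.5, 0, 0, 0, 1.24, 0.1, -160, 145.5, 0, 0, 0, 1.24, 0.1]
}}

```text
clock: 28.28
eef_pos: [628.2, -194.3, 138.9]
tool_rot: [-3.139, -0.0, 1.574]
force: [-1.0, 0.5, -0.1]
width: 28.1
gripper_force: 59.3
```

Call:
{"method": "play_rows", "body": {
  "deltas": [0, 0, 0, 0, 0, 0, 0.1, 0, 0, 0, 0, 0, 0, 0.1]
}}

```text
clock: 28.52
eef_pos: [627.8, -195.9, 140.2]
tool_rot: [-3.141, -0.0, 1.571]
force: [-0.7, -0.3, 0.5]
width: 27.8
gripper_force: 59.3
```

Contact should come at about dz 117.

Call:
{"method": "play_rows", "body": {
  "deltas": [0, 0, 40, 0, 0, 0, 0.1, 0, 0, 75, 0, 0, 0, 0.1, 0, 0, 100, 0, 0, 0, 0.1, 0, 0, 110, 0, 0, 0, 0.1, 0, 0, 114, 0, 0, 0, 0.1, 0, 0, 116, 0, 0, 0, 0.1, 0, 0, 116.5, 0, 0, 0, 0.1, 0, 0, 117, 0, 0, 0, 0.1, 0, 0, 117, 0, 0, 0, 0.1]
}}

```text
clock: 29.65
eef_pos: [629.0, -195.5, 23.9]
tool_rot: [3.141, 0.0, 1.571]
force: [-0.1, -0.2, 2.8]
width: 27.8
gripper_force: 59.5
```

Call:
{"method": "play_rows", "body": {
  "deltas": [0, 0, 0.4, 0, 0, 0, 0.1, 0, 0, 0.4, 0, 0, 0, 0.5, 0, 0, 0.4, 0, 0, 0, 0.7, 0, 0, 0.4, 0, 0, 0, 0.9, 0, 0, 0.4, 0, 0, 0, 1, 0, 0, 0.4, 0, 0, 0, 1, 0, 0, -20, 0, 0, 0, 1, 0, 0, -60, 0, 0, 0, 1, 0, 0, -110, 0, 0, 0, 1, 0, 0, -150, 0, 0, 0, 1]
}}

```text
clock: 30.9
eef_pos: [629.1, -196.0, 177.0]
tool_rot: [3.139, 0.001, 1.57]
force: [0.6, 0.6, 0.3]
width: 85.5
gripper_force: 0.0
```

Call:
{"method": "play_rows", "body": {
  "deltas": [-155, -180, 0, 0, 0, 0, 1, -155, -180, 0, 0, 0, 0, 1, -155, -180, 0, 0, 0, 0, 1, -155, -180, 0, 0, 0, 0, 1, -155, -180, 0, 0, 0, 0, 1, -155, -180, 0, 0, 0, 0, 1, -155, -180, 0, 0, 0, 0, 1]
}}

```text
clock: 31.78
eef_pos: [449.9, -349.2, 173.5]
tool_rot: [3.141, -0.0, 1.573]
force: [0.7, 0.4, -0.4]
width: 85.5
gripper_force: 0.0
```

```bash
python3 - <<'E'
from h import *
i=[get_image(n) for n in("top","side")]
cv2.imwrite("pics/f_full.png",i[0][:,:,::-1])
cv2.imwrite("pics/f.png",np.vstack([cv2.resize(i[0][155:245,210:470],(780,270),interpolation=2),cv2.resize(i[1][130:340,190:460],(420,327))[:, :420] if 0 else cv2.resize(i[1][130:330,180:680],(780,320),interpolation=2)])[:,:,::-1])
M=[(646.7,80.1),(640.7,-11.8),(634.7,-103.8),(628.7,-195.7)]
for m,h in zip(M,(100,86,72,58)):print([np.round(proj(n,[*m,18+h])-o,1).tolist() for n,o in(("top",(210,155)),("side",(180,130)))])
E
```

```text
[[54.8, 30.6], [69.0, 91.9]]
[[106.3, 35.5], [93.1, 68.8]]
[[156.3, 40.2], [113.7, 49.1]]
[[204.7, 44.7], [131.5, 32.1]]
```

View pics/f.png

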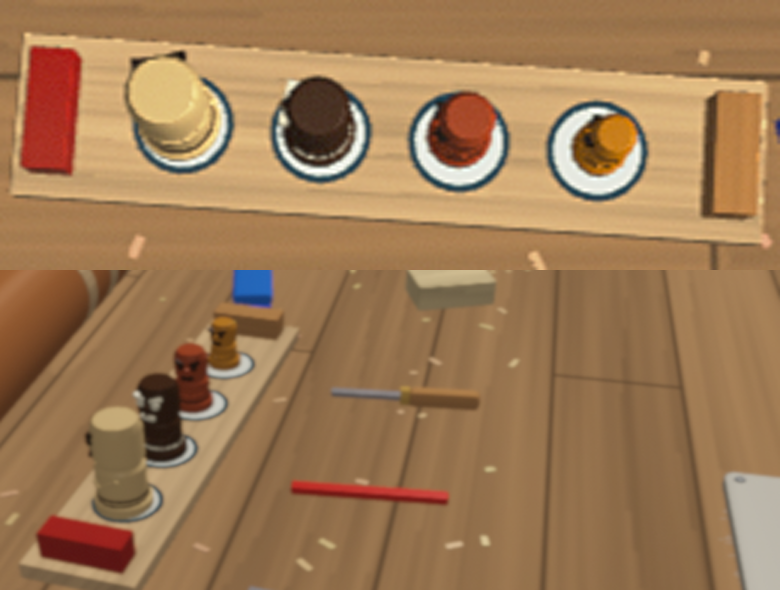

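The final views show all four figures upright on their marks in the right order. Each head is within about 1–2 mm of where it should project in both cameras: top-view crop (165,91), (319,105), (470,121), (616,134). The arm is clear of everything, so I'm handing in.

```bash
python3 -c "
from cell import *
print(finish_job())"
```

```text
the job is handed in; nothing more can be done
None
```

All four figures stand upright on their marks, in height order from the pale one at the red end to the honey one at the plain end, each within about 1–2 mm of centre by the cameras; handed in at about 32 s, result not shown.

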